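Set the roller gap of the bench dough sheeter

ROBOT

A 6-joint arm with a two-finger parallel gripper is mounted at the origin on the work surface. World frame = base frame: x ahead of the robot, y to its left, z up, the work surface at z = 0. Lengths are in mm, angles in rad, forces in N, time in s.
With the tool pointing down it reaches from about 350 to 950 mm from the base axis. Payload 17.4 kg.
Tool frame: the origin (TCP) lies at the very end of the fingers, on their centre line; the grasp point (between the pads) lies arm.pinch_z behind it (arm.pinch_z is the distance from the TCP to the grasp point, in mm); z points along the fingers, y is the line along which they close (so a half turn about z gives the same grasp; the last joint's range is limited). The gripper opens to 93 mm and grips with 3 to 60 N. Pads are 15 mm wide; open, the fingers measure 128 mm over their backs; the gripper's body (75 mm by 188 mm) begins 65 mm behind the grasp point.
Start: joints at [1.162, 0.116, 1.442, -0, 1.584, -0.038], TCP at [244.602, 629.128, 218.646] pointing down, gripper open.
Joint ranges: [-2.83, 2.83], [-0.83, 2.19], [0.07, 2.5], [-1.14, 4.28], [0.01, 3], [-2.97, 2.97]. Speed limits (rad/s): [1.89, 1.89, 2.22, 3.14, 3.14, 3.14].

INTERFACE

Orientations are given as a unit quaternion [x, y, z, w].
In Python, from plant import arm, eyes, order gives the robot as it stands.
- The arm moves only by the tool servo_tool, never from a script. Its argument "plan" is a list of rows, each an object with "slide": the shift along the tool's x, y, z in units of 30 mm (1.0 is 30 mm), a list of three; "delta_rot": the turn, a rotation vector about the tool's x, y, z in units of 6 degrees (1.0 is 6 degrees), a list of three. In form: [{"slide": [x, y, z], "delta_rot": [rx, ry, rz]}, ...]. A call has 1 to 12 rows; each row shifts and turns the commanded pose from where the row before left it, along the tool's axes as they then stand; what a row does not reach is not made up. A row lasts 1/8 s, in which the tool goes at most 62.5 mm and 10.7 degrees, less where a joint would pass 70% of its speed; a pose out of reach is approached as far as the arm can. A call is refused whole if a number of a shift passes 1 or a number of a turn 1, either way. A call with a gripper value outside its range is refused whole. "hand" is the closure, from -1 (fully open) to 1 (shut), set as the call begins (left out, the last holds). The fingers move at their own pace and stop on an object; "force" is the grip in N (left out, the last holds). Time passes only in rows, so rows that do not move let the fingers close. It gives the time, the measured TCP pose, the force, the opening and the grip force at its end, in the units of the state.
- arm.state(): the state, without advancing time (a new reading comes with each control period).
- eyes.capture(name): name is "scene" or "top" or "wrist"; returns a dict with "frame" (400x640x3 uint8, red, green, blue), "mtx" (3x3 intrinsics, pixels), "rvec" (rotation vector, rad) and "tvec" (3), from world to camera coordinates, as OpenCV has them. Camera axes: x right, y down, z forward; pixel columns grow to the right and rows downward; lengths in mm; the calibration is good to about 2 mm. A picture is of the moment at which its call begins. There is no depth.
- order.job_done(): hands the job in; it is judged then, once.
The state is a dict: "t": time; "joints": joint angles; "dq": joint speeds; "effort": joint torques, N m; "ee_pos": TCP position; "eef_rot": TCP orientation; "contact_force": force on the tool from outside, world axes, zero at the start; "wrist_torque": the same for the moment, N m; "width": opening from 0.0 (shut) to 1.0 (fully open); "finger_force": force on a finger pad.
Only numpy, scipy, OpenCV 4.12 (cv2) and the standard library are available. Lean on these libraries where they do the work, as an engineer would, in place of code of your own. Each camera call takes 0.05 s, during which the arm holds its last target. There are 200 camera calls.

TASK

Set the roller gap on the dough sheeter: swing the lever of its jam nut over until the nut is fully loose, then turn the T-handle of the gap screw above it clockwise (seen from above) until its bar lies in line with the machine's long cross beam, then swing the lever back until the nut is fully tight. Do not turn the T-handle while the nut is tight, and leave the round knob on the same beam as it is.

Things in the scene. Friction and masses are not known exactly. Their poses are not given: they have to be found in the camera images.
- gap_adjuster: Gap adjuster (jam nut with lever, T-handle above) on the dough sheeter's white cross beam (300 x 44 mm, top 170 mm above the bench), 85 mm left or right of its middle. Origin: on the upright axis of nut and screw, at the beam's top; z up, y along the beam, x across it, away from the robot. The lever's post and the T-handle are free to grip from above.
- jam_nut (a joint): rad, anticlockwise from above: 0 tight at a stop, 1.1 fully loose at a stop; stays put; 3 N moves it. The lever lies on the robot's side; in the adjuster's frame it points from the axis at angle 2.59 + value from +x, so robot's left is tight, right is loose. At its end, 85 mm from the axis, stands a round steel post, 16 mm thick, from 16 to 56 mm above the origin.
- gap_screw (a joint): rad, anticlockwise from above: 0 = T-handle's bar in line with the beam (the adjuster's y), as wanted; starts at 0.6 to 1.15; range -0.5 to 1.4, no stop at 0; stays put; 0.12 N m turns it; neither rises nor sinks. Level steel bar 64 mm long, 12 wide, 14 high, its centre on the axis 80 mm above the origin, on a 10 mm stem. Clockwise lowers the upper roller.
- round_knob_rim (a point): Point on the top rim of the round dark steel scraper knob, to be left alone: 40 mm across, top 30 mm above the beam, no lever, its axis 170 mm along the beam from the gap adjuster's. The point is 20 mm from the knob's axis.

How it is judged (in metres and radians):
On the way, in this order (a step that is already met when the one before it is completed fails the run):
1. the jam nut has been loosened (lever swung beyond 0.7 rad) with the screw not yet at its setting (value of joint jam_nut above 0.7 rad and value of joint gap_screw above 0.4 rad), for 0.2 s.
2. with the nut loose, the T-handle's bar is in line with the beam within 0.2 rad (value of joint jam_nut above 0.7 rad and value of joint gap_screw between -0.2 and 0.2 rad), for 0.2 s.
3. the nut is tight again (lever below 0.2 rad) (value of joint jam_nut below 0.2 rad), for 0.2 s.
At the end, for the whole second after the job is handed in: The jam nut is tight (lever within 0.2 rad of its tight stop), the T-handle's bar lies in line with the beam within 0.2 rad (11 degrees), and the round knob's rim is within 10 mm of where it was (value of joint each of jam_nut, gap_screw below 0.2 rad and value of joint gap_screw above -0.2 rad and distance of round_knob_rim from where it was at the start of the episode below 0.01 m); the robot touches nothing.
It fails at once if the T-handle is turned (faster than 0.3 rad/s) while the nut is tight (lever below 0.3 rad) (value of joint jam_nut below 0.3 rad and (velocity of joint gap_screw above 0.3 rad/s or velocity of joint gap_screw below -0.3 rad/s)).
It fails at once if the round knob is turned (its rim moves 10 mm or more) (distance of round_knob_rim from where it was at the start of the episode above 0.01 m).
It also fails if it takes over 67 s, if anything falls off the work surface, if the arm or the gripper's body presses on something with over 40 N, if the wrist force passes 120 N, or if a joint passes its speed limit or range.

## Working session

There is one attempt and no reset: what is moved stays moved. The work goes in short steps, Python scripts to look and compute and a tool call to move; the robot and the scene stay as the last step left them, time stands still between calls to the robot, and variables do not carry over. Pictures are saved under pics/ and viewed, at most 10 in all, crops included, and the job is handed in when it is done.

Besides the shell and the picture viewer there is one more tool, called after "Emit:" in YAML: its name, and indented under it one key for each argument. servo_tool: Moves the arm, as the interface text tells. Its arguments: {"type":"object","properties":{"plan":{"type":"array"},"hand":{"type":"number"},"force":{"type":"number"}},"required":["plan"]}

```bash
mkdir -p pics; python3 - <<'E'
from plant import arm,eyes,order
import cv2,numpy as np,pickle
d={}
for n in("scene","top"):
    c=eyes.capture(n);d[n]=c;cv2.imwrite(f"pics/{n}0.png",c["frame"][:,:,::-1])
    R=cv2.Rodrigues(np.array(c["rvec"],float))[0];print(n,-R.T@np.array(c["tvec"],float).ravel(),R[2])
pickle.dump(d,open("d.pkl","wb"))
print(arm.pinch_z,arm.state())
E
```

```text
scene [ 904.9583941  -305.0075184   688.72346857] [-0.42712542  0.53331086 -0.7301667 ]
top [457.85535365  23.80969802 970.10631765] [ 0.20845661  0.03903801 -0.97725221]
18.8 {'t': 0.1, 'joints': array([ 1.16218316e+00,  1.16423286e-01,  1.44217446e+00,  5.25762176e-05,
        1.58400629e+00, -3.78064022e-02]), 'dq': array([ 0.00033211, -0.00178854, -0.00235096,  0.00014605,  0.00064875,
       -0.00076545]), 'effort': array([ 2.70150485e-03, -7.22884011e+01, -6.23875237e+01,  7.81117170e-02,
        2.27160437e-02, -1.37806319e-04]), 'ee_pos': array([244.52500288, 628.96180492, 218.00384556]), 'eef_rot': array([ 1.84342664e-01,  9.82861906e-01, -4.87330063e-04, -1.37574776e-04]), 'contact_force': array([-0.18840433,  0.19460237, -0.67382598]), 'wrist_torque': array([ 0.04458694, -0.01311956,  0.04168759]), 'finger_force': 0.0, 'width': 1.0005961213700774}
```

View pics/scene0.png

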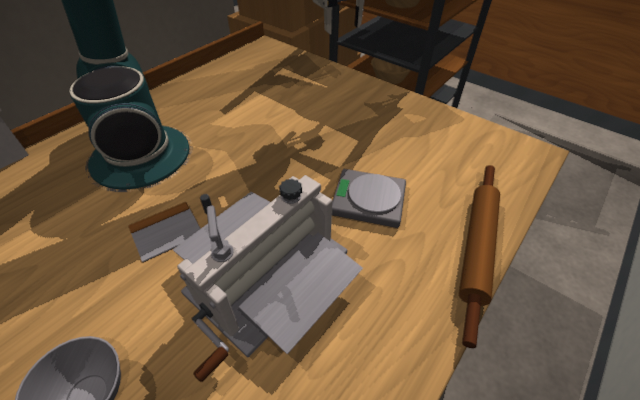

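View pics/top0.png

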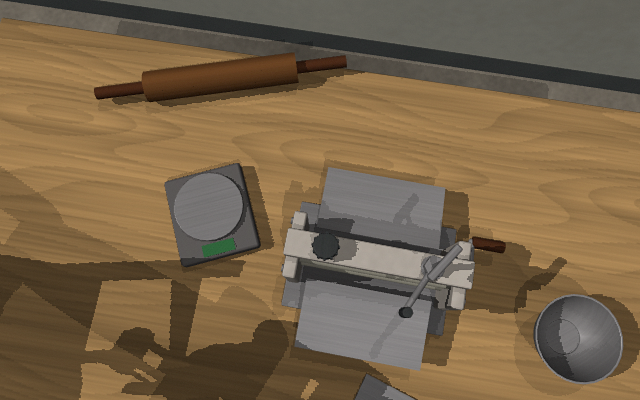

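The scene view shows the sheeter, with the knob at (291,188) and the adjuster at about (218,240). In the top view the knob is at (325,246), the post top at (406,312), and the T-bar end at about (462,246). I'll zoom in on both.

```bash
python3 - <<'E'
import cv2,numpy as np,pickle
d=pickle.load(open("d.pkl","rb"))
a=d["top"]["frame"][220:335,275:485,::-1];b=d["scene"]["frame"][170:285,170:350,::-1]
cv2.imwrite("pics/zt.png",cv2.resize(a,None,fx=3.8,fy=3.8,interpolation=2));cv2.imwrite("pics/zs.png",cv2.resize(b,None,fx=4,fy=4,interpolation=2))
E
```

```text
(no output)
```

View pics/zt.png

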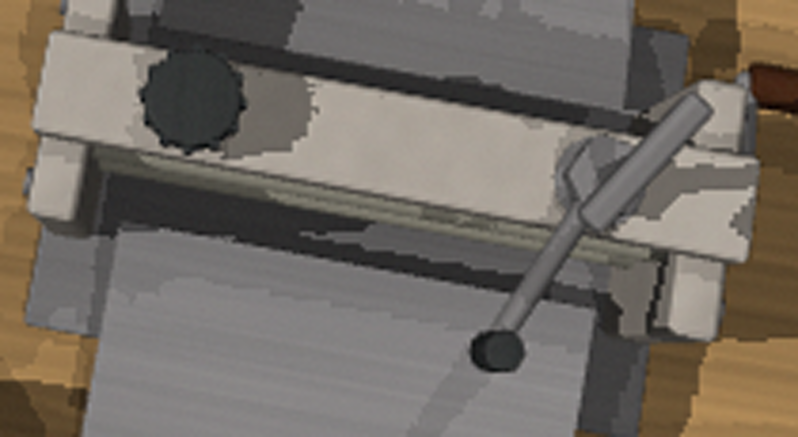

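View pics/zs.png

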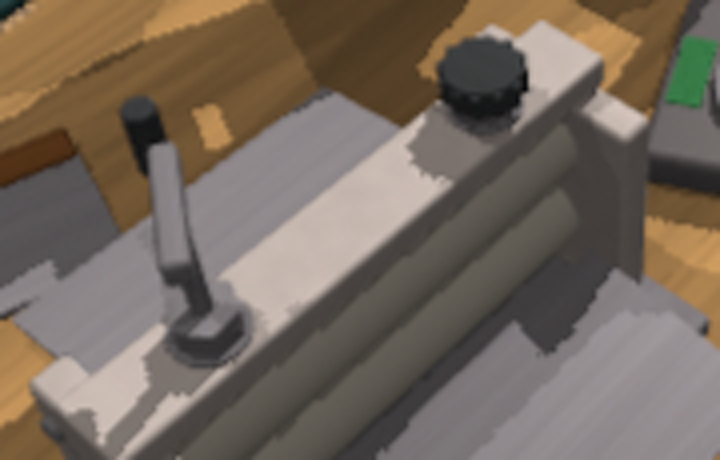

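In the zoomed top view, the bar's end midpoints are at (702,102) and (592,222), the post top is at (498,345), the knob top at (195,97), and the beam corners at (55,33), (757,160), (745,262) and (35,132).

```bash
cat > h.py <<'E'
import cv2,numpy as np
def ray(c,uv,z):
    R=cv2.Rodrigues(np.array(c["rvec"],float))[0];t=np.array(c["tvec"],float).ravel();o=-R.T@t
    p=cv2.undistortPoints(np.array([[uv]],float),np.array(c["mtx"],float),None)[0,0]
    v=R.T@np.array([p[0],p[1],1]);return o+v*(z-o[2])/v[2]
E
python3 - <<'E'
import pickle
from h import *
d=pickle.load(open("d.pkl","rb"))
f=lambda u,v,z:ray(d["top"],(275+u/3.8-.4,220+v/3.8-.4),z)[:2]
g=lambda u,v,z:ray(d["scene"],(170+u/4-.4,170+v/4-.4),z)[:2]
c=np.array([f(*p,170) for p in((55,33),(757,160),(745,262),(35,132))]);m=c.mean(0)
yv=(c[0]+c[3]-c[1]-c[2]);L=np.linalg.norm(yv)/2;psi=np.arctan2(yv[1],yv[0])
e1,e2=f(702,102,257),f(592,222,257);b=e1-e2
print("corners",c.round(),"mid",m,"L",L,"W",np.linalg.norm(c[0]+c[1]-c[2]-c[3])/2,"yaw",psi-np.pi/2)
y=yv/np.linalg.norm(yv);A=m-85*y;P=f(498,345,226);K=f(195,97,200)
print("axis",A,"bar mid",(e1+e2)/2,"len",np.linalg.norm(b),"screw",(np.arctan2(b[1],b[0])-psi+np.pi/2)%np.pi-np.pi/2)
print("post",P,"r",np.linalg.norm(P-A),"ang-yaw",(np.arctan2(*(P-A)[::-1])-psi+np.pi/2)%(2*np.pi)-2.59,"knob",K,m+85*y)
print("scene post",g(140,104,226),"knob",g(485,62,200),"bar",(g(163,147,257)+g(178,265,257))/2)
E
```

```text
corners [[ 579.  100.]
 [ 574. -195.]
 [ 531. -194.]
 [ 537.  101.]] mid [555.2015979 -47.2698118] L 294.8796024493583 W 42.161502331277674 yaw -0.01847261342314943
axis [ 553.63151506 -132.25530962] bar mid [ 553.87859043 -131.62313356] len 61.19755084981258 screw 0.9823249586548979
post [480.57328592 -90.73357647] r 84.0330837766865 ang-yaw 0.05325242859438983 knob [558.00404612  37.06143907] [556.77168074  37.71568602]
scene post [479.055767   -91.67273524] knob [559.53670944  39.27728642] bar [ 557.66749913 -132.21310592]
```

The measurements agree with the given sizes: axis (554,-132), yaw -0.02, screw 0.98, post (480,-91). I'll raise the tool and move across to the post.

Emit:
servo_tool:
  plan:
    - {"slide": [0, 0, -1], "delta_rot": [0, 0, 0.8]}
    - {"slide": [0, 0, -1], "delta_rot": [0, 0, 0.8]}
    - {"slide": [0, 0, -1], "delta_rot": [0, 0, 0]}
    - {"slide": [-0.5, -1, 0], "delta_rot": [0, 0, 0]}
    - {"slide": [-0.5, -1, 0], "delta_rot": [0, 0, 0]}
    - {"slide": [-0.5, -1, 0], "delta_rot": [0, 0, 0]}
    - {"slide": [-0.5, -1, 0], "delta_rot": [0, 0, 0]}
    - {"slide": [-0.5, -1, 0], "delta_rot": [0, 0, 0]}
    - {"slide": [-0.5, -1, 0], "delta_rot": [0, 0, 0]}
    - {"slide": [-0.5, -1, 0], "delta_rot": [0, 0, 0]}
    - {"slide": [-0.5, -1, 0], "delta_rot": [0, 0, 0]}
    - {"slide": [-0.5, -1, 0], "delta_rot": [0, 0, 0]}
  hand: -1
  force: 10

```text
t: 1.6
ee_pos: [221.8, 327.0, 308.4]
eef_rot: [0.266, 0.964, -0.0, -0.0]
contact_force: [0.5, 0.6, 1.2]
width: 1.005
finger_force: 0.0
```

```bash
cat > go.py <<'E'
import sys,numpy as np
from scipy.spatial.transform import Rotation as R
from plant import arm
s=arm.state();r=R.from_quat(s["eef_rot"]);M=r.as_matrix();p=np.array(s["ee_pos"])
ya=np.arctan2(M[1,1],M[0,1])
print("t",s["t"],"p",p.round(1),"yang",ya.round(3),"F",np.round(s["contact_force"],1),"w",round(s["width"]*93,1),"j6",s["joints"][5].round(2))
if len(sys.argv)>1:
    g=np.array([float(a) for a in sys.argv[1:4]]);print("slide units",(M.T@(g-p)/30).round(2))
if len(sys.argv)>4:
    d=(float(sys.argv[4])-ya+np.pi/2)%np.pi-np.pi/2;print("rotz units",-np.degrees(d)/6)
E
python3 go.py 480 -91 308 1.03
```

```text
t 1.6 p [221.8 327.  308.4] yang 1.033 F [0.5 0.6 1.2] w 93.4 j6 -0.12
slide units [-14.53  -7.55   0.02]
rotz units 0.025035008076050736
```

Emit:
servo_tool:
  plan:
    - {"slide": [-1, -0.5, 0], "delta_rot": [0, 0, 0]}
    - {"slide": [-1, -0.5, 0], "delta_rot": [0, 0, 0]}
    - {"slide": [-1, -0.5, 0], "delta_rot": [0, 0, 0]}
    - {"slide": [-1, -0.5, 0], "delta_rot": [0, 0, 0]}
    - {"slide": [-1, -0.5, 0], "delta_rot": [0, 0, 0]}
    - {"slide": [-1, -0.5, 0], "delta_rot": [0, 0, 0]}
    - {"slide": [-1, -0.5, 0], "delta_rot": [0, 0, 0]}
    - {"slide": [-1, -0.5, 0], "delta_rot": [0, 0, 0]}
    - {"slide": [-1, -0.5, 0], "delta_rot": [0, 0, 0]}
    - {"slide": [-1, -0.5, 0], "delta_rot": [0, 0, 0]}
    - {"slide": [-1, -0.5, 0], "delta_rot": [0, 0, 0]}
    - {"slide": [-1, -0.5, 0], "delta_rot": [0, 0, 0]}

```text
t: 3.1
ee_pos: [439.3, -12.1, 308.5]
eef_rot: [0.266, 0.964, 0.0, -0.0]
contact_force: [1.0, -0.3, 0.7]
width: 1.0
finger_force: 0.0
```

Emit:
servo_tool:
  plan:
    - {"slide": [-1, -0.7, 0], "delta_rot": [0, 0, 0]}
    - {"slide": [-1, -0.7, 0], "delta_rot": [0, 0, 0]}
    - {"slide": [0, 0, 0], "delta_rot": [0, 0, 0]}
    - {"slide": [0, 0, 0], "delta_rot": [0, 0, 0]}

```text
t: 3.6
ee_pos: [468.6, -77.5, 308.4]
eef_rot: [0.266, 0.964, 0.0, -0.0]
contact_force: [-1.1, -0.6, 0.4]
width: 1.001
finger_force: 0.0
```

```bash
python3 go.py 480 -91 196 1.03
python3 - <<'E'
from plant import eyes
import cv2,numpy as np
c=eyes.capture("wrist");im=np.ascontiguousarray(c["frame"][:,:,::-1])
for p,col in(((480,-91,226),(0,0,255)),((554,-132,257),(0,255,0))):
    q=cv2.projectPoints(np.array([p],float),np.array(c["rvec"],float),np.array(c["tvec"],float),np.array(c["mtx"],float),None)[0].ravel();print(q)
    cv2.circle(im,tuple(int(v) for v in q),4,col,1)
cv2.imwrite("pics/w1.png",im)
E
```

```text
t 3.6 p [468.6 -77.5 308.4] yang 1.032 F [-1.1 -0.6  0.4] w 93.1 j6 -1.25
slide units [-0.56 -0.19  3.75]
rotz units 0.02101818547307883
[311.16453695 220.51673905]
[314.59290744 338.15830135]
```

View pics/w1.png

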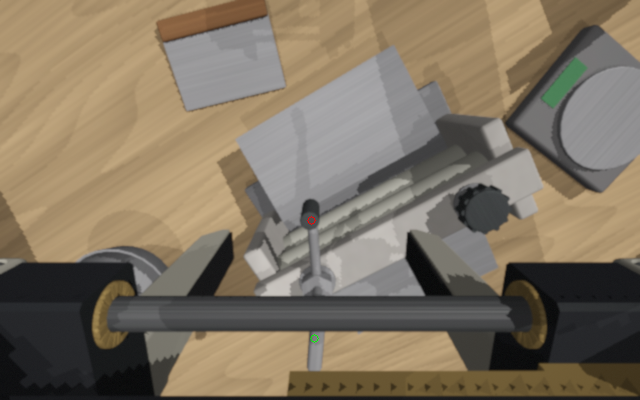

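The wrist view shows the post top at about (311,207) against my marker at (311,220), centred laterally between the fingers. I'll work out that radial difference.

```bash
python3 - <<'E'
from plant import eyes
from h import *
c=eyes.capture("wrist")
print(ray(c,(311,207),226),ray(c,(311,222),186))
E
```

```text
[470.4161188  -85.06345645 226.        ] [ 493.3290309  -100.02100433  186.        ]
```

Emit:
servo_tool:
  plan:
    - {"slide": [-0.5, -0.2, 0], "delta_rot": [0, 0, 0]}
    - {"slide": [0, 0, 1], "delta_rot": [0, 0, 0]}
    - {"slide": [0, 0, 1], "delta_rot": [0, 0, 0]}
    - {"slide": [0, 0, 0.9], "delta_rot": [0, 0, 0]}
    - {"slide": [0, 0, 0.6], "delta_rot": [0, 0, 0]}
    - {"slide": [0, 0, 0.2], "delta_rot": [0, 0, 0]}
    - {"slide": [0, 0, 0], "delta_rot": [0, 0, 0]}
    - {"slide": [0, 0, 0], "delta_rot": [0, 0, 0]}

```text
t: 4.7
ee_pos: [479.0, -90.8, 198.6]
eef_rot: [0.266, 0.964, 0.0, 0.001]
contact_force: [0.3, -0.5, 0.5]
width: 1.001
finger_force: 0.0
```

```bash
python3 go.py 480 -91 196 1.03
```

```text
t 4.7 p [479.  -90.8 198.6] yang 1.033 F [ 0.3 -0.5  0.5] w 93.1 j6 -1.27
slide units [-0.03  0.01  0.09]
rotz units 0.02389770384462339
```

Emit:
servo_tool:
  plan:
    - {"slide": [0, 0, 0], "delta_rot": [0, 0, 0]}
    - {"slide": [0, 0, 0], "delta_rot": [0, 0, 0]}
    - {"slide": [0, 0, 0], "delta_rot": [0, 0, 0]}
    - {"slide": [0, 0, 0], "delta_rot": [0, 0, 0]}
    - {"slide": [0, 0, 0], "delta_rot": [0, 0, 0]}
    - {"slide": [0, 0, 0], "delta_rot": [0, 0, 0]}
    - {"slide": [0, 0, 0], "delta_rot": [0, 0, 0]}
    - {"slide": [0, 0, 0], "delta_rot": [0, 0, 0]}
  hand: 1
  force: 12

```text
t: 5.7
ee_pos: [478.6, -90.7, 197.6]
eef_rot: [0.266, 0.964, -0.0, -0.0]
contact_force: [-5.3, -1.0, 0.7]
width: 0.189
finger_force: 1.8
```

Emit:
servo_tool:
  plan:
    - {"slide": [0, 0, 0], "delta_rot": [0, 0, 0]}
    - {"slide": [-0.015, -0.296, 0], "delta_rot": [0, 0, -1]}
    - {"slide": [-0.015, -0.296, 0], "delta_rot": [0, 0, -1]}
    - {"slide": [-0.015, -0.296, 0], "delta_rot": [0, 0, -1]}
    - {"slide": [-0.015, -0.296, 0], "delta_rot": [0, 0, -1]}
    - {"slide": [-0.015, -0.296, 0], "delta_rot": [0, 0, -1]}
    - {"slide": [0, 0, 0], "delta_rot": [0, 0, 0]}
    - {"slide": [0, 0, 0], "delta_rot": [0, 0, 0]}

```text
t: 6.7
ee_pos: [467.8, -133.2, 197.6]
eef_rot: [0.007, 1.0, -0.0, 0.002]
contact_force: [13.9, -2.3, -5.1]
width: 0.168
finger_force: 12.0
```

```bash
python3 go.py; python3 -c "
from math import *
print(554+85*cos(2.62+pi/6),-132+85*sin(2.62+pi/6))"
```

```text
t 6.7 p [ 467.8 -133.2  197.6] yang 1.556 F [13.9 -2.3 -5.1] w 15.6 j6 -1.89
469.0001710422769 -132.17052025634572
```

Emit:
servo_tool:
  plan:
    - {"slide": [-0.03, -0.296, 0], "delta_rot": [0, 0, -1]}
    - {"slide": [-0.03, -0.296, 0], "delta_rot": [0, 0, -1]}
    - {"slide": [-0.015, -0.296, 0], "delta_rot": [0, 0, -1]}
    - {"slide": [-0.015, -0.296, 0], "delta_rot": [0, 0, -1]}
    - {"slide": [-0.015, -0.28, 0], "delta_rot": [0, 0, -1]}
    - {"slide": [0, -0.12, 0], "delta_rot": [0, 0, -0.4]}
    - {"slide": [0, 0, 0], "delta_rot": [0, 0, 0]}
    - {"slide": [0, 0, 0], "delta_rot": [0, 0, 0]}
    - {"slide": [0, 0, 0], "delta_rot": [0, 0, 0]}

```text
t: 7.82
ee_pos: [479.8, -175.8, 197.5]
eef_rot: [-0.273, 0.962, 0.003, 0.001]
contact_force: [-0.9, 21.5, 2.4]
width: 0.164
finger_force: 12.0
```

```bash
python3 go.py; python3 -c "
from math import *
from plant import arm
p=arm.state()['ee_pos'];print(hypot(p[0]-554,p[1]+132),atan2(p[1]+132,p[0]-554)%(2*pi)-2.59+.018)"
```

```text
t 7.825 p [ 479.8 -175.8  197.5] yang 2.123 F [-0.9 21.5  2.4] w 15.3 j6 -2.53
86.16913029364635 1.1034651476759894
```

Emit:
servo_tool:
  plan:
    - {"slide": [0, 0.08, 0], "delta_rot": [0, 0, 0]}
    - {"slide": [0, 0, 0], "delta_rot": [0, 0, 0]}
    - {"slide": [0, 0, 0], "delta_rot": [0, 0, 0]}
    - {"slide": [0, 0, 0], "delta_rot": [0, 0, 0]}
    - {"slide": [0, 0, 0], "delta_rot": [0, 0, 0]}
    - {"slide": [0, 0, -1], "delta_rot": [0, 0, 0]}
    - {"slide": [0, 0, -1], "delta_rot": [0, 0, 0]}
    - {"slide": [0, 0, -1], "delta_rot": [0, 0, 0]}
    - {"slide": [0, 0, -0.5], "delta_rot": [0, 0, 0]}
    - {"slide": [0, 0, 0], "delta_rot": [0, 0, 0]}
  hand: -1

```text
t: 9.07
ee_pos: [478.7, -176.4, 303.0]
eef_rot: [-0.272, 0.962, -0.0, 0.0]
contact_force: [0.6, 0.3, -0.4]
width: 0.999
finger_force: 0.0
```

```bash
python3 go.py 554 -132 300 0.96;  python3 - <<'E'
from plant import eyes
import cv2,numpy as np
c=eyes.capture("top");a=c["frame"][220:335,275:485,::-1]
cv2.imwrite("pics/t2.png",cv2.resize(a,None,fx=3.8,fy=3.8,interpolation=2))
E
```

```text
t 9.075 p [ 478.7 -176.4  303. ] yang 2.122 F [ 0.6  0.3 -0.4] w 92.9 j6 -2.52
slide units [-2.91 -0.05  0.1 ]
rotz units 11.091618913025657
```

View pics/t2.png

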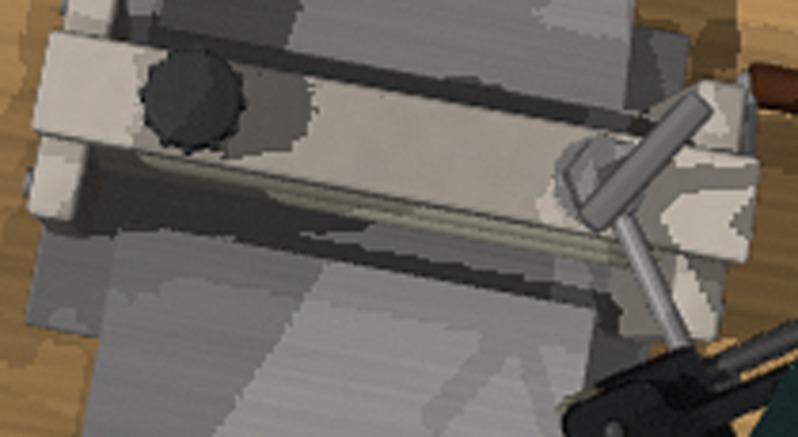

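The lever now swings to the loose side, with the T-bar unchanged from (702,105) to (592,220). Next I'll move over the T-handle and turn the tool to match.

Emit:
servo_tool:
  plan:
    - {"slide": [-1, 0, 0], "delta_rot": [0, 0, 0]}
    - {"slide": [-1, 0, 0], "delta_rot": [0, 0, 0]}
    - {"slide": [-0.9, -0.05, 0], "delta_rot": [0, 0, 1]}
    - {"slide": [0, 0, 0], "delta_rot": [0, 0, 1]}
    - {"slide": [0, 0, 0], "delta_rot": [0, 0, 1]}
    - {"slide": [0, 0, 0], "delta_rot": [0, 0, 1]}
    - {"slide": [0, 0, 0], "delta_rot": [0, 0, 1]}
    - {"slide": [0, 0, 0], "delta_rot": [0, 0, 1]}
    - {"slide": [0, 0, 0], "delta_rot": [0, 0, 1]}
    - {"slide": [0, 0, 0], "delta_rot": [0, 0, 1]}
    - {"slide": [0, 0, 0], "delta_rot": [0, 0, 1]}
    - {"slide": [0, 0, 0], "delta_rot": [0, 0, 1]}

```text
t: 10.62
ee_pos: [553.1, -131.9, 300.8]
eef_rot: [0.247, 0.969, 0.0, -0.001]
contact_force: [0.1, -0.6, -0.5]
width: 0.998
finger_force: 0.0
```

Emit:
servo_tool:
  plan:
    - {"slide": [0, 0, 0], "delta_rot": [0, 0, 1]}
    - {"slide": [0, 0, 0], "delta_rot": [0, 0, 0]}
    - {"slide": [0, 0, 0], "delta_rot": [0, 0, 0]}

```text
t: 11.0
ee_pos: [553.2, -132.0, 301.8]
eef_rot: [0.295, 0.956, -0.0, -0.001]
contact_force: [0.9, -0.1, -0.9]
width: 1.002
finger_force: 0.0
```

```bash
python3 go.py 554 -132 231 0.96
```

```text
t 11.0 p [ 553.2 -132.   301.8] yang 0.972 F [ 0.9 -0.1 -0.9] w 93.2 j6 -1.25
slide units [-0.02  0.01  2.36]
rotz units 0.11456160934576289
```

Emit:
servo_tool:
  plan:
    - {"slide": [0, 0, 1], "delta_rot": [0, 0, 0]}
    - {"slide": [0, 0, 1], "delta_rot": [0, 0, 0]}
    - {"slide": [0, 0, 0.35], "delta_rot": [0, 0, 0]}
    - {"slide": [0, 0, 0], "delta_rot": [0, 0, 0]}

```text
t: 11.5
ee_pos: [553.3, -131.9, 232.0]
eef_rot: [0.296, 0.955, 0.0, -0.0]
contact_force: [-0.1, -0.9, -0.5]
width: 0.999
finger_force: 0.0
```

Emit:
servo_tool:
  plan:
    - {"slide": [0, 0, 0], "delta_rot": [0, 0, 0]}
    - {"slide": [0, 0, 0], "delta_rot": [0, 0, 0]}
    - {"slide": [0, 0, 0], "delta_rot": [0, 0, 0]}
    - {"slide": [0, 0, 0], "delta_rot": [0, 0, 0]}
    - {"slide": [0, 0, 0], "delta_rot": [0, 0, 0]}
    - {"slide": [0, 0, 0], "delta_rot": [0, 0, 0]}
    - {"slide": [0, 0, 0], "delta_rot": [0, 0, 0]}
    - {"slide": [0, 0, 0], "delta_rot": [0, 0, 0]}
    - {"slide": [0, 0, 0], "delta_rot": [0, 0, 0]}
    - {"slide": [0, 0, 0], "delta_rot": [0, 0, 0]}
  hand: 1
  force: 25

```text
t: 12.75
ee_pos: [553.9, -131.2, 232.2]
eef_rot: [0.296, 0.955, 0.001, 0.0]
contact_force: [6.5, 6.8, -0.5]
width: 0.125
finger_force: 25.0
```

```bash
python3 go.py 554 -132 231 -0.018
```

```text
t 12.75 p [ 553.9 -131.2  232.2] yang 0.97 F [ 6.5  6.8 -0.5] w 11.6 j6 -1.25
slide units [-0.02 -0.02  0.04]
rotz units 9.437120417784575
```

Gripped at 11.6 mm, which matches the 12 mm bar. Now I'll turn it clockwise by 9.4 units.

Emit:
servo_tool:
  plan:
    - {"slide": [0, 0, 0], "delta_rot": [0, 0, 1]}
    - {"slide": [0, 0, 0], "delta_rot": [0, 0, 1]}
    - {"slide": [0, 0, 0], "delta_rot": [0, 0, 1]}
    - {"slide": [0, 0, 0], "delta_rot": [0, 0, 1]}
    - {"slide": [0, 0, 0], "delta_rot": [0, 0, 1]}
    - {"slide": [0, 0, 0], "delta_rot": [0, 0, 1]}
    - {"slide": [0, 0, 0], "delta_rot": [0, 0, 1]}
    - {"slide": [0, 0, 0], "delta_rot": [0, 0, 1]}
    - {"slide": [0, 0, 0], "delta_rot": [0, 0, 1]}
    - {"slide": [0, 0, 0], "delta_rot": [0, 0, 0.5]}
    - {"slide": [0, 0, 0], "delta_rot": [0, 0, 0]}
    - {"slide": [0, 0, 0], "delta_rot": [0, 0, 0]}

```text
t: 14.25
ee_pos: [554.6, -130.9, 232.2]
eef_rot: [0.716, 0.699, 0.002, 0.0]
contact_force: [13.0, 9.1, -2.9]
width: 0.126
finger_force: 25.0
```

```bash
python3 go.py 554 -132 231 -0.018
```

```text
t 14.25 p [ 554.6 -130.9  232.2] yang -0.024 F [13.   9.1 -2.9] w 11.7 j6 -0.25
slide units [-0.04 -0.02  0.04]
rotz units -0.05848522121494238
```

Emit:
servo_tool:
  plan:
    - {"slide": [0, 0, 0], "delta_rot": [0, 0, 0]}
    - {"slide": [0, 0, 0], "delta_rot": [0, 0, 0]}
    - {"slide": [0, 0, 0], "delta_rot": [0, 0, 0]}
    - {"slide": [0, 0, 0], "delta_rot": [0, 0, 0]}
    - {"slide": [0, 0, 0], "delta_rot": [0, 0, 0]}
    - {"slide": [0, 0, 0], "delta_rot": [0, 0, 0]}
    - {"slide": [0, 0, -1], "delta_rot": [0, 0, 0]}
    - {"slide": [0, 0, -1], "delta_rot": [0, 0, 0]}
    - {"slide": [0, 0, -0.5], "delta_rot": [0, 0, 0]}
    - {"slide": [0, 0, 0], "delta_rot": [0, 0, 0]}
  hand: -1

```text
t: 15.5
ee_pos: [553.6, -132.1, 307.6]
eef_rot: [0.716, 0.698, 0.0, 0.0]
contact_force: [-0.4, -0.6, -0.5]
width: 0.995
finger_force: 0.0
```

```bash
python3 go.py 480 -176 300 2.123
```

```text
t 15.5 p [ 553.6 -132.1  307.6] yang -0.025 F [-0.4 -0.6 -0.5] w 92.5 j6 -0.25
slide units [-1.53 -2.42  0.25]
rotz units 9.48617129178433
```

Emit:
servo_tool:
  plan:
    - {"slide": [-0.55, -0.8, 0], "delta_rot": [0, 0, 0]}
    - {"slide": [-0.5, -0.8, 0], "delta_rot": [0, 0, 0]}
    - {"slide": [-0.5, -0.8, 0], "delta_rot": [0, 0, 1]}
    - {"slide": [0, 0, 0], "delta_rot": [0, 0, 1]}
    - {"slide": [0, 0, 0], "delta_rot": [0, 0, 1]}
    - {"slide": [0, 0, 0], "delta_rot": [0, 0, 1]}
    - {"slide": [0, 0, 0], "delta_rot": [0, 0, 1]}
    - {"slide": [0, 0, 0], "delta_rot": [0, 0, 1]}
    - {"slide": [0, 0, 0], "delta_rot": [0, 0, 1]}
    - {"slide": [0, 0, 0], "delta_rot": [0, 0, 1]}
    - {"slide": [0, 0, 0], "delta_rot": [0, 0, 1]}
    - {"slide": [0, 0, 0], "delta_rot": [0, 0, 0.5]}

```text
t: 17.0
ee_pos: [480.0, -176.6, 305.5]
eef_rot: [0.963, 0.271, -0.001, -0.001]
contact_force: [-0.1, 0.3, -0.4]
width: 0.997
finger_force: 0.0
```

Emit:
servo_tool:
  plan:
    - {"slide": [0, 0, 0], "delta_rot": [0, 0, 0]}
    - {"slide": [0, 0, 0], "delta_rot": [0, 0, 0]}

```text
t: 17.25
ee_pos: [480.1, -176.6, 306.4]
eef_rot: [0.962, 0.273, -0.0, -0.0]
contact_force: [-0.7, -1.1, -0.2]
width: 1.0
finger_force: 0.0
```

```bash
python3 go.py 480 -176 197 2.123;  python3 - <<'E'
from plant import eyes
import cv2,numpy as np
c=eyes.capture("top");a=c["frame"][220:335,275:485,::-1]
cv2.imwrite("pics/t3.png",cv2.resize(a,None,fx=3.8,fy=3.8,interpolation=2))
E
```

```text
t 17.25 p [ 480.1 -176.6  306.4] yang -1.019 F [-0.7 -1.1 -0.2] w 93.0 j6 0.62
slide units [ 0.01 -0.02  3.65]
rotz units -0.0019178619969211143
```

View pics/t3.png

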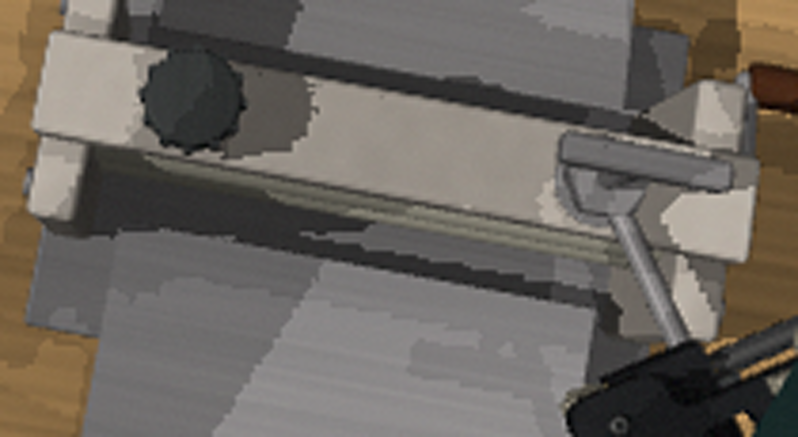

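The bar now lies along the beam: its slope is 9.1° in the image against 10.3° for the beam, and the knob hasn't moved. I'll grip the post again.

Emit:
servo_tool:
  plan:
    - {"slide": [0, 0, 1], "delta_rot": [0, 0, 0]}
    - {"slide": [0, 0, 1], "delta_rot": [0, 0, 0]}
    - {"slide": [0, 0, 1], "delta_rot": [0, 0, 0]}
    - {"slide": [0, 0, 0.6], "delta_rot": [0, 0, 0]}
    - {"slide": [0, 0, 0], "delta_rot": [0, 0, 0]}

```text
t: 17.92
ee_pos: [479.9, -176.5, 198.3]
eef_rot: [0.962, 0.272, -0.001, -0.001]
contact_force: [0.1, -0.5, 1.2]
width: 1.0
finger_force: 0.0
```

Emit:
servo_tool:
  plan:
    - {"slide": [0, 0, 0], "delta_rot": [0, 0, 0]}
    - {"slide": [0, 0, 0], "delta_rot": [0, 0, 0]}
    - {"slide": [0, 0, 0], "delta_rot": [0, 0, 0]}
    - {"slide": [0, 0, 0], "delta_rot": [0, 0, 0]}
    - {"slide": [0, 0, 0], "delta_rot": [0, 0, 0]}
    - {"slide": [0, 0, 0], "delta_rot": [0, 0, 0]}
    - {"slide": [0, 0, 0], "delta_rot": [0, 0, 0]}
    - {"slide": [0, 0, 0], "delta_rot": [0, 0, 0]}
    - {"slide": [0, 0, 0], "delta_rot": [0, 0, 0]}
    - {"slide": [0, 0, 0], "delta_rot": [0, 0, 0]}
  hand: 1
  force: 12

```text
t: 19.18
ee_pos: [479.7, -175.7, 199.1]
eef_rot: [0.962, 0.272, -0.001, -0.001]
contact_force: [-7.2, 7.7, 2.7]
width: 0.169
finger_force: 12.0
```

```bash
python3 go.py 480 -90 197 1.03
```

```text
t 19.175 p [ 479.7 -175.7  199.1] yang -1.02 F [-7.2  7.7  2.7] w 15.7 j6 0.62
slide units [ 1.51 -2.43  0.07]
rotz units 10.427810491149978
```

Emit:
servo_tool:
  plan:
    - {"slide": [0.025, -0.296, 0], "delta_rot": [0, 0, 1]}
    - {"slide": [0.025, -0.296, 0], "delta_rot": [0, 0, 1]}
    - {"slide": [0.015, -0.296, 0], "delta_rot": [0, 0, 1]}
    - {"slide": [0.015, -0.296, 0], "delta_rot": [0, 0, 1]}
    - {"slide": [0.015, -0.296, 0], "delta_rot": [0, 0, 1]}
    - {"slide": [0, 0, 0], "delta_rot": [0, 0, 0]}

```text
t: 19.92
ee_pos: [467.9, -133.7, 199.1]
eef_rot: [1.0, 0.014, -0.0, -0.0]
contact_force: [-5.0, 3.0, 1.1]
width: 0.167
finger_force: 12.0
```

Emit:
servo_tool:
  plan:
    - {"slide": [0.02, -0.296, 0], "delta_rot": [0, 0, 1]}
    - {"slide": [0.015, -0.296, 0], "delta_rot": [0, 0, 1]}
    - {"slide": [0.015, -0.296, 0], "delta_rot": [0, 0, 1]}
    - {"slide": [0.015, -0.296, 0], "delta_rot": [0, 0, 1]}
    - {"slide": [0.015, -0.296, 0], "delta_rot": [0, 0, 1]}
    - {"slide": [0, -0.15, 0], "delta_rot": [0, 0, 0.5]}
    - {"slide": [0, 0, 0], "delta_rot": [0, 0, 0]}
    - {"slide": [0, 0, 0], "delta_rot": [0, 0, 0]}

```text
t: 20.92
ee_pos: [480.3, -87.1, 199.1]
eef_rot: [0.963, -0.269, -0.001, -0.001]
contact_force: [-5.9, 7.0, 0.8]
width: 0.166
finger_force: 12.0
```

```bash
python3 go.py; python3 -c "
from math import *
from plant import arm
p=arm.state()['ee_pos'];print(hypot(p[0]-554,p[1]+132),atan2(p[1]+132,p[0]-554)%(2*pi)-2.59+.018)"
```

```text
t 20.925 p [480.3 -87.1 199.1] yang -2.116 F [-5.9  7.   0.8] w 15.4 j6 1.88
86.314290954032 0.021956947520449282
```

Emit:
servo_tool:
  plan:
    - {"slide": [0, -0.08, 0], "delta_rot": [0, 0, 0.2]}
    - {"slide": [0, 0, 0], "delta_rot": [0, 0, 0]}
    - {"slide": [0, 0, 0], "delta_rot": [0, 0, 0]}

```text
t: 21.3
ee_pos: [481.4, -85.4, 199.1]
eef_rot: [0.96, -0.28, -0.001, -0.0]
contact_force: [-7.9, 3.3, 2.4]
width: 0.17
finger_force: 12.0
```

Emit:
servo_tool:
  plan:
    - {"slide": [0, 0, 0], "delta_rot": [0, 0, 0]}
    - {"slide": [0, 0, 0], "delta_rot": [0, 0, 0]}
    - {"slide": [0, 0, 0], "delta_rot": [0, 0, 0]}
    - {"slide": [0, 0, 0], "delta_rot": [0, 0, 0]}
    - {"slide": [0, 0, 0], "delta_rot": [0, 0, 0]}
    - {"slide": [0, 0, -1], "delta_rot": [0, 0, 0]}
    - {"slide": [0, 0, -1], "delta_rot": [0, 0, 0]}
    - {"slide": [0, 0, -1], "delta_rot": [0, 0, 0]}
    - {"slide": [0, 0, -1], "delta_rot": [0, 0, 0]}
    - {"slide": [-1, 0, -1], "delta_rot": [0, 0, 0]}
    - {"slide": [-1, 0, 0], "delta_rot": [0, 0, 0]}
    - {"slide": [-1, 0, 0], "delta_rot": [0, 0, 0]}
  hand: -1

```text
t: 22.8
ee_pos: [405.4, -36.5, 349.4]
eef_rot: [0.96, -0.281, 0.0, -0.0]
contact_force: [-0.5, -0.6, -0.3]
width: 0.999
finger_force: 0.0
```

```bash
python3 go.py;  python3 - <<'E'
from plant import eyes
import cv2,numpy as np
c=eyes.capture("top");a=c["frame"][220:335,275:485,::-1]
cv2.imwrite("pics/t4.png",cv2.resize(a,None,fx=3.8,fy=3.8,interpolation=2))
E
```

```text
t 22.8 p [405.4 -36.5 349.4] yang -2.141 F [-0.5 -0.6 -0.3] w 92.9 j6 1.99
```

View pics/t4.png

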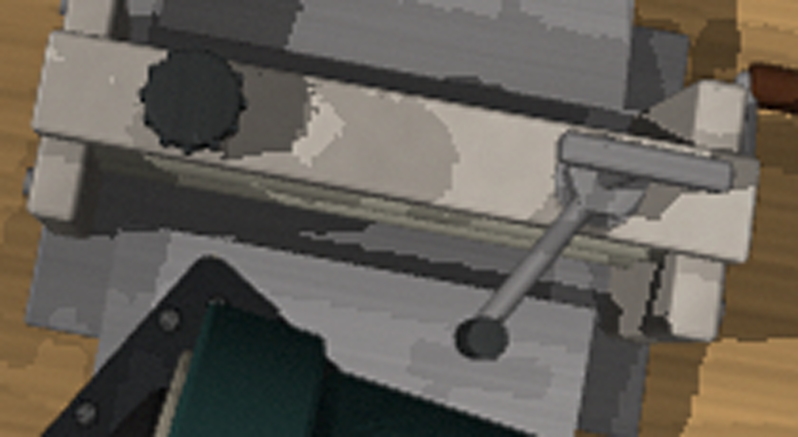

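The post is at (482,338), past where it started, which puts the nut at about 0.0 rad. The bar is in line with the beam, the knob hasn't moved and the robot is clear, so I'm handing in.

```bash
python3 -c "
from plant import order
print(order.job_done())"
```

```text
the job is handed in; nothing more can be done
None
```

I handed the job in at about 23 s and got no verdict back: the nut was loosened, the T-handle turned in line with the beam (within about 0.03 rad), the lever swung back to about 0.0 rad (estimated from position; I felt no clear stop), and the knob left untouched.

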